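# Put the refilled spice jars and salt shaker away, each with its own kind

### The job

The three spice jars and the salt shaker on the right have just been refilled: put them away in the bamboo bins, each standing upright in the empty front pocket of the bin whose rear pocket already holds another of the same kind. They are glass, so set them down gently: drop none and knock none over. Leave the striped mug and the coasters where they stand.

Things in the scene. Friction and masses are not known exactly. Their poses are not given: they have to be found in the camera images.
- jar_orange: refilled round glass spice jar, loose, standing on the worktop: bright orange spice, black cap. 46 mm across, 98 mm tall, 0.1 to 0.17 kg; the glass reaches up to 78 mm, above that is the fixed cap, 41 mm across. Origin: centre of its underside, z up its axis; the turn about z does not matter.
- jar_khaki: refilled round glass spice jar, loose, standing on the worktop: pale khaki-yellow spice, wooden cap; the tallest and widest jar. 54 mm across, 122 mm tall, 0.1 to 0.17 kg; the glass reaches up to 96 mm, above that is the fixed cap, 48 mm across. Origin: centre of its underside, z up its axis; the turn about z does not matter.
- jar_green: refilled round glass spice jar, loose, standing on the worktop: dark green herb, wooden cap; the smallest jar. 42 mm across, 84 mm tall, 0.1 to 0.17 kg; the glass reaches up to 66 mm, above that is the fixed cap, 37 mm across. Origin: centre of its underside, z up its axis; the turn about z does not matter.
- jar_white: salt shaker: glass full of white salt, fixed grey cap with holes; loose, standing on the worktop. 44 mm across at its widest (30 mm up), tapering to 34 mm under the cap; 90 mm tall, 0.08 to 0.13 kg; cap from 66 mm up, 34 mm across, rounded above 78 mm. Origin: centre of its underside, z up its axis; the turn about z does not matter.
- bin_orange: pale bamboo bin, fixed, with a twin of jar_orange (fixed) in its rear pocket; bins differ only in that twin. 155 x 80 x 32 mm high, walls 5 mm, floor 5 mm; two 70 x 70 mm pockets in line. Origin: under its centre, on the worktop; +x to the rear. Empty front pocket (robot's side, brass label frame): centre 37.5 mm towards -x; twin: 37.5 mm towards +x. Front wall and divider dip 10 mm.
- bin_khaki: pale bamboo bin, fixed, with a twin of jar_khaki (fixed) in its rear pocket; bins differ only in that twin. 155 x 80 x 32 mm high, walls 5 mm, floor 5 mm; two 70 x 70 mm pockets in line. Origin: under its centre, on the worktop; +x to the rear. Empty front pocket (robot's side, brass label frame): centre 37.5 mm towards -x; twin: 37.5 mm towards +x. Front wall and divider dip 10 mm.
- bin_green: pale bamboo bin, fixed, with a twin of jar_green (fixed) in its rear pocket; bins differ only in that twin. 155 x 80 x 32 mm high, walls 5 mm, floor 5 mm; two 70 x 70 mm pockets in line. Origin: under its centre, on the worktop; +x to the rear. Empty front pocket (robot's side, brass label frame): centre 37.5 mm towards -x; twin: 37.5 mm towards +x. Front wall and divider dip 10 mm.
- bin_white: pale bamboo bin, fixed, with a twin of jar_white (fixed) in its rear pocket; bins differ only in that twin. 155 x 80 x 32 mm high, walls 5 mm, floor 5 mm; two 70 x 70 mm pockets in line. Origin: under its centre, on the worktop; +x to the rear. Empty front pocket (robot's side, brass label frame): centre 37.5 mm towards -x; twin: 37.5 mm towards +x. Front wall and divider dip 10 mm.
- striped_mug: bystander: cream mug with red and yellow stripes, loose, standing in front of the bins; 83 mm across, 115 mm over the handle, 86 mm tall. Origin: underside, centre of its outline with handle; handle towards -y.
- coasters: bystander: square black stack of coasters in a block, loose, in front of the bins; 100 x 100 x 30 mm. Origin: centre of its underside. (Not listed: a toaster, 194 mm tall, and a bread bin, 280 mm tall, stand fixed behind the work, from about 0.70 m ahead of the robot: swing jars and gripper clear of them.)
Not all that is in view belongs to the job. What is shaped like the jar_white but blue or pink is not meant.

How it is judged:
By the outcome, as a careful person would: the job done as asked, in the order asked, and still so for the second after the job is handed in, with the robot touching nothing.
It also fails if it takes over 102 s, if anything falls off the work surface, if the arm or the gripper's body presses on something with over 40 N, if the wrist force passes 120 N, or if a joint passes its speed limit or range.

### The arm

A 6-joint arm with a two-finger parallel gripper is mounted at the origin on a cart in front of the work surface, level with it; the furniture and walls round the work are solid. World frame = base frame: x ahead of the robot, y to its left, z up, the work surface at z = 0. Lengths are in mm, angles in rad, forces in N, time in s.
With the tool pointing down it reaches from about 250 to 725 mm from the base axis. Payload 9.7 kg.
Tool frame: the origin (TCP) lies midway between the tips of the shut fingers; the grasp point (between the pads) lies 19 mm behind it; z points along the fingers, y is the line along which they close (so a half turn about z gives the same grasp; the last joint's range is limited). The gripper opens to 85 mm and grips with 20 to 120 N. Pads are 22 mm wide; open, the fingers measure 114 mm over their backs; the gripper's body (76 mm by 85 mm) begins 54 mm behind the grasp point. The pads swing forward as they close: fully open they stand 13 mm farther back than shut.
Start: joints at [1.258, 0.087, 0.176, 1.66, 0, 1.571], TCP at [169.245, 523.31, 231.284] pointing down, gripper open.
Joint ranges: [-3.13, 3.13], [-0.85, 1.81], [-1.15, 1.24], [-2.2, 2.28], [-1.44, 1.52], [-3.14, 3.14]. Speed limits (rad/s): [2.22, 2.22, 2.57, 3.14, 3.14, 3.14].

### API

Orientations are given as a rotation vector (axis times angle).
In Python, from station import r gives the robot as it stands. The module is installed in compiled form; this text tells all that it offers.
- The arm moves only by the tool drive_effector, called by a JSON object that holds its "api" and its "payload", one argument or row to a line. Schema: {"type":"object","properties":{"rows":{"type":"array","items":{"type":"array","items":{"type":"array","items":{"type":"number"},"minItems":7,"maxItems":7},"minItems":1,"maxItems":8},"minItems":1,"maxItems":1},"force":{"type":"number"},"only":{"type":"string"},"quiet":{"type":"boolean"},"lines":{"type":"string"}},"required":["rows"],"additionalProperties":false}. rows is a list that holds a single list of rows (three levels of brackets), with 1 to 8 rows, each of 7 numbers: a rotation vector rx, ry, rz in fractions of the full range, 1 being pi rad, then dx, dy, dz in parts of the range, where 1.0 means 800 mm, then the opening from 0.0 (shut) to 1.0 (fully open); each row is the pose to reach, as a shift and turn from the pose commanded when the call began, along the tool's axes at that moment; what a row does not reach only later rows make up. A row lasts 1/10 s, in which the tool goes at most 50 mm and 0.15 rad, less where a joint would pass 70% of its speed; a pose out of reach is approached as far as the arm can. The fingers move at their own pace and stop on an object; force is the grip in N (left out, the last holds). Time passes only in rows, so rows that do not move let the fingers close. The tool returns the time, the measured TCP pose, the force, the opening and the grip force at its end. only (a regular expression) keeps the lines of the reply that match it, lines (a string "A,B") keeps lines A to B, and quiet returns only ok. Shift and turn numbers lie between -1 and 1, and a call with a number outside is refused. Input that does not fit is refused with a message, and nothing moves.
- r.get_obs(): the state, without advancing time (a new reading comes with each control period).
- r.grab_frame(name): name is "scene" or "side" or "wrist"; returns a dict with "color" (384x512x3 uint8, blue, green, red), "depth" (384x512 float32, mm along the optical axis (not along the pixel's ray), 0 where there is no reading), "vfov" (degrees; the focal length in pixels is half the picture's height over the tangent of half this angle, whatever the lens; pixels are square), "cx", "cy" (the principal point, pixels), "world_from_camera" (4x4, takes a point from camera to world coordinates); the wrist camera has in their place "hand_eye" (4x4, takes a point from camera to tool coordinates, whose origin is the TCP and whose axes are the flange's). Camera axes: x right, y down, z forward; pixel columns grow to the right and rows downward; lengths in mm; the calibration is good to about 2 mm. A picture is of the moment at which its call begins: read the wrist's pose just before it.
- r.finish_job(): hands the job in; it is judged then, once.
The state is a dict: "time_s": time; "joint_positions": joint angles; "qvel": joint speeds; "effort": joint torques, N m; "eef_pos": TCP position; "ee_rot": TCP orientation; "contact_force": force on the tool from outside, world axes, zero at the start; "wrist_torque": the same for the moment, N m; "width": opening from 0.0 (shut) to 1.0 (fully open); "gripper_force": force on a finger pad.
Only numpy, scipy, OpenCV 4.12 (cv2) and the standard library are available. Lean on these libraries where they do the work, as an engineer would, in place of code of your own. Each camera call takes 0.05 s, during which the arm holds its last target. There are 200 camera calls.

## Working session

There is one attempt and no reset: what is moved stays moved. The work goes in short steps, Python scripts to look and compute and a tool call to move; the robot and the scene stay as the last step left them, time stands still between calls to the robot, and variables do not carry over. Pictures are saved under pics/ and viewed, at most 14 in all, crops included, and the job is handed in when it is done.

```bash
mkdir -p pics; python3 - <<'E'
from station import r
import cv2,numpy as np
for n in ("scene","side"):
    f=r.grab_frame(n); cv2.imwrite(f"pics/{n}0.png",f["color"]); np.savez(f"{n}0.npz",**f)
    print(n,f["vfov"],f["cx"],f["cy"],np.round(f["world_from_camera"],3).tolist())
o=r.get_obs(); print(o)
E
```

```text
scene 47.70385629145626 250.30321045615486 191.36125627246778 [[0.887, -0.222, 0.405, 39.532], [-0.462, -0.414, 0.784, -982.26], [-0.006, -0.883, -0.47, 630.244], [0.0, 0.0, 0.0, 1.0]]
side 45.8933879769566 257.2094150329306 193.69205610278948 [[-0.876, -0.151, 0.459, -138.63], [-0.482, 0.314, -0.818, 1194.515], [-0.02, -0.937, -0.348, 555.302], [0.0, 0.0, 0.0, 1.0]]
{'time_s': 0.1, 'joint_positions': array([ 1.25797956e+00,  8.74153439e-02,  1.75210106e-01,  1.65979018e+00,
       -1.72248005e-05,  1.57079525e+00]), 'qvel': array([-0.00106002, -0.00034852,  0.00300867, -0.00071663,  0.00068657,
        0.00126013]), 'effort': array([-9.52667251e-04, -5.21560872e+01,  4.65652907e+01,  1.60138111e-02,
       -4.27809221e-05,  9.15539175e-06]), 'eef_pos': array([169.19952571, 523.11525609, 230.64663866]), 'ee_rot': array([-4.89342215e-01, -3.10307564e+00,  1.86465755e-03]), 'contact_force': array([ 0.10841439, -0.11305359, -0.26874786]), 'wrist_torque': array([-0.01068091,  0.02402837,  0.00057933]), 'gripper_force': 0.0, 'width': 1.0016871023429008}
```

View pics/scene0.png

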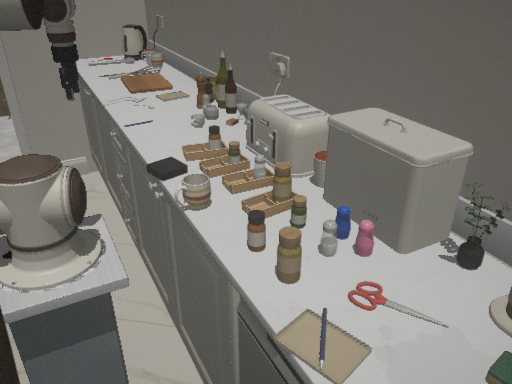

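View pics/side0.png

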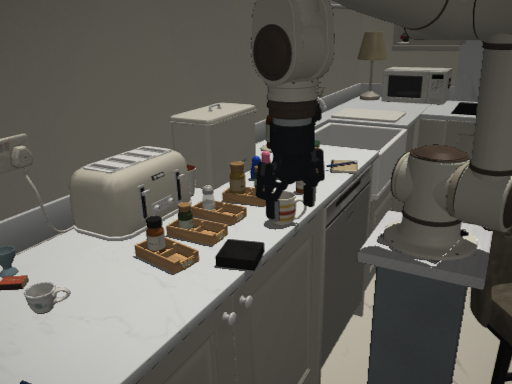

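The scene view shows four bins running orange (208,150), green (228,163), white (252,178) and khaki (272,203). The loose jars are orange (256,232), khaki (289,255), green (299,212) and white (329,240). The mug is at (196,192) and the coasters at (167,168). The side view shows the bins from the other end.

```bash
python3 - <<'E'
import cv2
a=cv2.imread("pics/scene0.png")
cv2.imwrite("pics/c1.png",cv2.resize(a[118:288,170:390],None,fx=3.5,fy=3.5,interpolation=cv2.INTER_CUBIC))
a=cv2.imread("pics/side0.png")
cv2.imwrite("pics/c2.png",cv2.resize(a[145:285,125:310],None,fx=4.2,fy=4.2,interpolation=cv2.INTER_CUBIC))
E
```

```text
(no output)
```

View pics/c1.png

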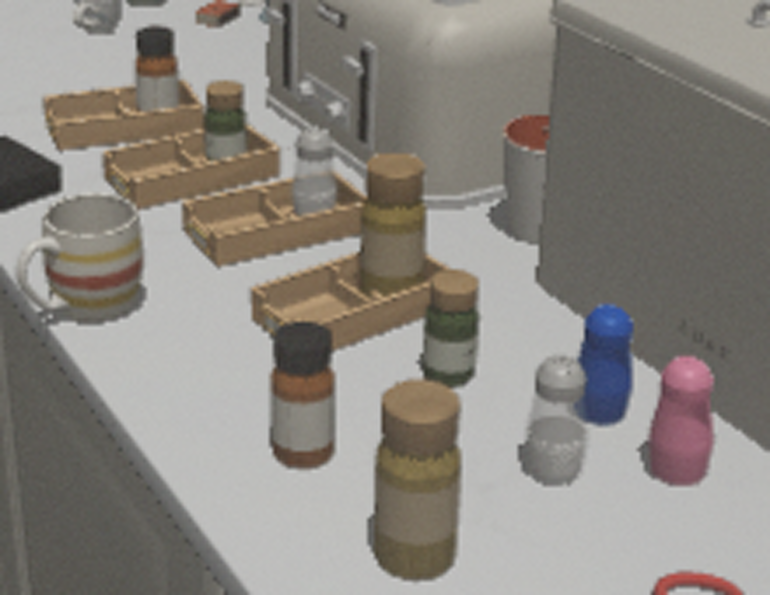

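View pics/c2.png

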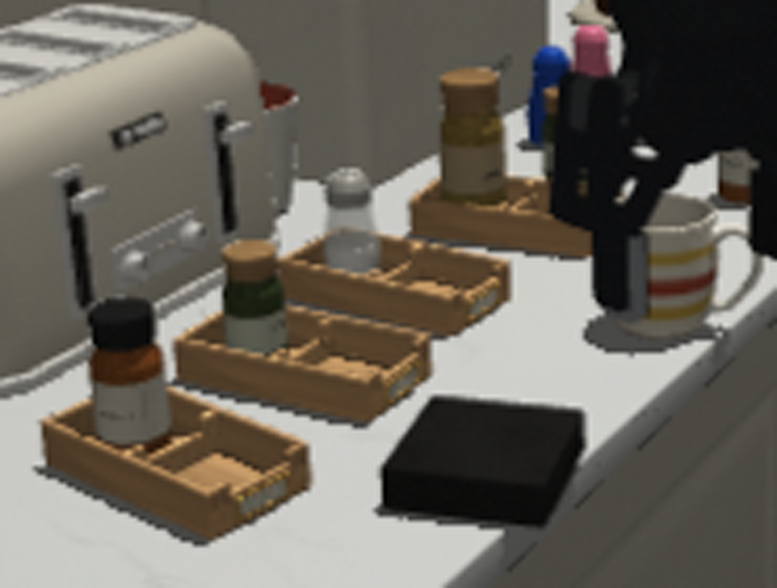

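```bash
cat > h.py <<'E'
import numpy as np
def ray(f,u,v,z):
    F=192/np.tan(np.radians(float(f["vfov"]))/2); W=f["world_from_camera"]
    d=W[:3,:3]@[(u-f["cx"])/F,(v-f["cy"])/F,1]; o=W[:3,3]
    return (o+d*(z-o[2])/d[2])[:2]
def step(f,p,s):  # move s mm away from camera horizontally
    d=p-f["world_from_camera"][:2,3]; return p+s*d/np.linalg.norm(d)
E
python3 - <<'E'
import numpy as np
from h import *
f=dict(np.load("scene0.npz")); g=dict(np.load("side0.npz"))
P=lambda x,y:(x/3.5+170-.4,y/3.5+118-.4)
Q=lambda x,y:(x/4.2+125-.4,y/4.2+145-.4)
for n,x,yt,h,rc,xb,yb,rb in [("orange",303,323,98,20.5,303,466,22),("khaki",421,382,122,24,415,577,26),("green",455,271,84,18.5,449,384,20),("white",560,355,88,10,553,484,19)]:
    print(n,step(f,ray(f,*P(x,yt),h),-rc).round(),step(f,ray(f,*P(xb,yb),0),rb).round())
for n,x,yt,h,rc in [("orange",155,29,103,20.5),("khaki",396,155,127,24),("green",225,82,89,18.5),("white",315,128,93,10)]:
    print("twin",n,step(f,ray(f,*P(x,yt),h),-rc).round())
for n,x,yt,h,rc in [("orange",121,299,103,20.5),("khaki",470,68,127,24),("green",250,241,89,18.5),("white",348,168,93,10)]:
    print("twin side",n,step(g,ray(g,*Q(x,yt),h),-rc).round())
for n,c in dict(orange=[(44,98),(58,121),(205,106)],green=[(104,152),(121,178),(279,148)],white=[(184,212),(214,238),(368,205)],khaki=[(252,290),(287,323)]).items():
    print("bin",n,[ray(f,*P(*p),32).round().tolist() for p in c])
for n,c in dict(orange=[(311,448),(208,507),(41,426)],green=[(431,340),(365,388),(176,344)],white=[(510,264),(440,305),(279,260)]).items():
    print("bin side",n,[ray(g,*Q(*p),32).round().tolist() for p in c])
print("mug",ray(f,*P(93,215),86),"coaster",[ray(g,*Q(*p),30).round().tolist() for p in [(430,397),(583,410),(548,490),(385,475)]])
E
```

```text
orange [ 457. -203.] [ 462. -193.]
khaki [ 464. -339.] [ 473. -329.]
green [ 604. -165.] [ 611. -155.]
white [ 601. -297.] [ 606. -297.]
twin orange [602. 387.]
twin khaki [623. -49.]
twin green [616. 253.]
twin white [638. 112.]
twin side orange [605. 405.]
twin side khaki [631. -42.]
twin side green [619. 262.]
twin side white [644. 112.]
bin orange [[499.0, 450.0], [491.0, 385.0], [639.0, 350.0]]
bin green [[504.0, 291.0], [496.0, 228.0], [657.0, 219.0]]
bin white [[518.0, 135.0], [520.0, 76.0], [669.0, 70.0]]
bin khaki [[508.0, -21.0], [509.0, -81.0]]
bin side orange [[484.0, 388.0], [494.0, 472.0], [649.0, 439.0]]
bin side green [[503.0, 225.0], [501.0, 306.0], [653.0, 307.0]]
bin side white [[523.0, 86.0], [529.0, 173.0], [681.0, 154.0]]
mug [407.81241034  63.66849067] coaster [[460.0, 295.0], [365.0, 268.0], [336.0, 366.0], [428.0, 393.0]]
```

The rows are not in the units I measure in: shifts go in shares of 800 mm and turns go in shares of pi rad. I convert before sending: -334 mm / 800 = -0.4175, -288 mm / 800 = -0.36, -0.314 rad / 3.1416 = -0.0999.

{"api": "drive_effector", "payload": {
  "rows": [
    [[0, 0, -0.0477, -0.06, -0.0038, -0.0125, 1], [0, 0, -0.0999, -0.12, -0.0075, -0.025, 1], [0, 0, -0.0999, -0.18, -0.0113, -0.0375, 1], [0, 0, -0.0999, -0.24, -0.015, -0.05, 1], [0, 0, -0.0999, -0.3, -0.0188, -0.0625, 1], [0, 0, -0.0999, -0.36, -0.0225, -0.075, 1], [0, 0, -0.0999, -0.4175, -0.0263, -0.0875, 1], [0, 0, -0.0999, -0.4175, -0.0263, -0.0875, 1]]
  ]
}}

```text
time_s: 0.9
eef_pos: [485.3, 398.0, 300.4]
ee_rot: [0.006, 3.141, -0.002]
contact_force: [0.9, 0.9, -0.7]
width: 1.004
gripper_force: 0.0
```

```bash
cat >> h.py <<'E'
from scipy.spatial.transform import Rotation as Ro
def wrist(r):
    o=r.get_obs(); f=r.grab_frame("wrist"); T=np.eye(4)
    T[:3,:3]=Ro.from_rotvec(o["ee_rot"]).as_matrix(); T[:3,3]=o["eef_pos"]
    f["world_from_camera"]=T@f["hand_eye"]; return f
E
python3 - <<'E'
from station import r
from h import *; import cv2
f=wrist(r); np.savez("w1.npz",**f); cv2.imwrite("pics/w1.png",f["color"])
o=r.get_obs(); print(o["joint_positions"].round(3),o["eef_pos"],o["ee_rot"]); print(f["vfov"],f["cx"],f["cy"],f["hand_eye"].round(3),f["world_from_camera"].round(2))
E
```

```text
[ 0.691  0.331  0.599  1.84  -0.     0.693] [483.1696038  399.13557241 300.15826207] [-4.37471011e-03 -3.14064040e+00  1.58469520e-03]
64.29056208418427 252.4473472466079 191.23395391614744 [[ 1.00000e-03 -9.50000e-01 -3.12000e-01  7.96880e+01]
 [ 1.00000e+00  1.00000e-03  1.00000e-03 -4.68000e-01]
 [-1.00000e-03 -3.12000e-01  9.50000e-01 -1.40493e+02]
 [ 0.00000e+00  0.00000e+00  0.00000e+00  1.00000e+00]] [[ 0.0000e+00  9.5000e-01  3.1000e-01  4.0561e+02]
 [ 1.0000e+00 -0.0000e+00 -0.0000e+00  3.9804e+02]
 [-0.0000e+00  3.1000e-01 -9.5000e-01  4.4084e+02]
 [ 0.0000e+00  0.0000e+00  0.0000e+00  1.0000e+00]]
```

View pics/w1.png

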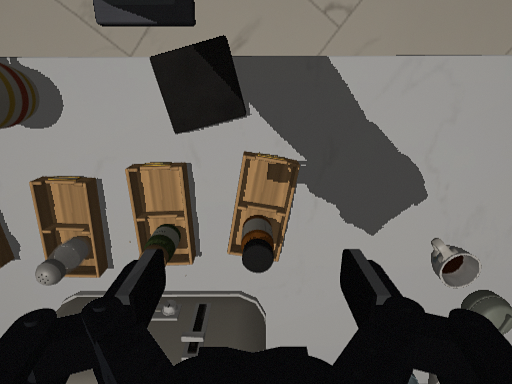

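The wrist view shows the orange bin (265,205), green bin (160,212) and white bin (70,225), with the coasters at (198,85). The front pockets are the upper halves.

Converted, -400 mm / 800 = -0.5, -350 mm / 800 = -0.4375.

```bash
python3 - <<'E'
import cv2
a=cv2.imread("pics/w1.png")
cv2.imwrite("pics/c3.png",cv2.resize(a[140:290,20:315],None,fx=2.7,fy=2.7,interpolation=cv2.INTER_CUBIC))
E
```

{"api": "drive_effector", "payload": {
  "rows": [
    [[0, 0, 0, 0, -0.0625, 0, 1], [0, 0, 0, 0, -0.125, 0, 1], [0, 0, 0, 0, -0.1875, 0, 1], [0, 0, 0, 0, -0.25, 0, 1], [0, 0, 0, 0.0063, -0.3125, 0, 1], [0, 0, 0, 0.0125, -0.375, 0, 1], [0, 0, 0, 0.025, -0.4375, 0, 1], [0, 0, 0, 0.025, -0.5, 0, 1]]
  ]
}}

```text
time_s: 1.75
eef_pos: [459.3, 1.2, 301.5]
ee_rot: [-0.005, 3.141, 0.0]
contact_force: [1.9, 1.4, -0.5]
width: 0.998
gripper_force: 0.0
```

{"api": "drive_effector", "payload": {
  "rows": [
    [[0, 0, 0, 0, -0.0625, 0, 1], [0, 0, 0, 0.0125, -0.125, 0, 1], [0, 0, 0, 0.025, -0.1875, 0, 1], [0, 0, 0, 0.0375, -0.25, 0, 1], [0, 0, 0, 0.0375, -0.25, 0, 1], [0, 0, 0, 0.0375, -0.25, 0, 1]]
  ]
}}

```text
time_s: 2.35
eef_pos: [430.8, -198.2, 300.9]
ee_rot: [-0.001, -3.141, -0.001]
contact_force: [0.5, -0.5, -0.4]
width: 1.003
gripper_force: 0.0
```

```bash
python3 - <<'E'
from station import r
from h import *; import cv2
f=wrist(r); np.savez("w2.npz",**f); cv2.imwrite("pics/w2.png",f["color"])
o=r.get_obs(); print(o["joint_positions"].round(3),o["eef_pos"])
E
```

```text
[-0.429 -0.056  0.169  1.796  0.    -0.43 ] [ 431.12550203 -197.31455604  301.07587215]
```

View pics/c3.png

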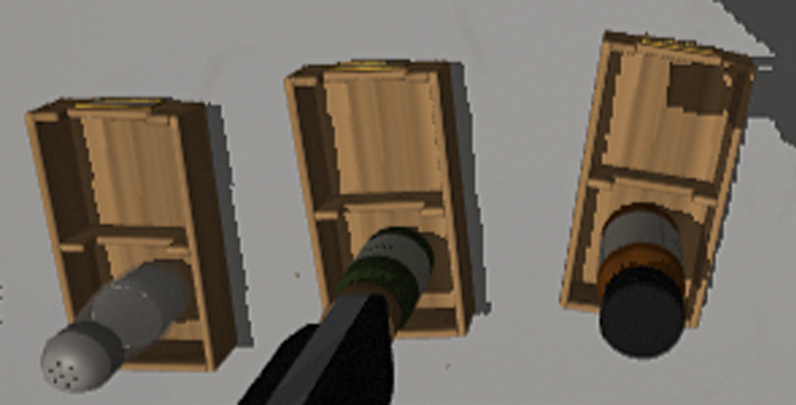

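View pics/w2.png

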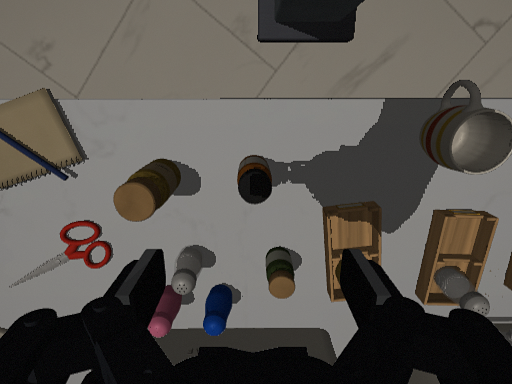

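The zoom gives the rim corners of three bins. Wrist view 2 shows the cap tops at khaki (136,201), orange (255,188), green (282,287) and white (184,285), plus the khaki bin at (352,250).

```bash
python3 - <<'E'
from h import *
f=dict(np.load("w1.npz")); g=dict(np.load("w2.npz"))
C=lambda x,y:(x/2.7+20-.4,y/2.7+140-.4)
for n,fr,ps in [("white",f,[C(28,113),C(184,110),C(62,245),C(195,243)]),("green",f,[C(287,77),C(447,62),C(314,208),C(452,203)]),("orange",f,[C(606,34),C(752,62),C(586,182),C(720,195)]),("khaki",g,[(323,206),(379,203),(328,250),(381,247)]),("white2",g,[(434,210),(495,216),(427,255),(485,262)])]:
    q=np.array([ray(fr,u,v,32) for u,v in ps]); print(n,q.round().tolist(),"pocket",q.mean(0).round(1))
for n,u,v,h in [("khaki",136,201,122),("orange",255,188,98),("green",282,287,84),("white",184,285,88)]:
    print(n,ray(g,u,v,h).round(1))
E
```

```text
white [[525.0, 87.0], [523.0, 168.0], [599.0, 89.0], [598.0, 161.0]] pocket [561.4 126.3]
green [[506.0, 224.0], [498.0, 306.0], [578.0, 229.0], [575.0, 303.0]] pocket [539.4 265.1]
orange [[484.0, 386.0], [499.0, 460.0], [564.0, 375.0], [571.0, 446.0]] pocket [529.4 416.8]
khaki [[508.0, -97.0], [503.0, -17.0], [578.0, -84.0], [573.0, -5.0]] pocket [540.5 -51. ]
white2 [[514.0, 63.0], [523.0, 154.0], [587.0, 66.0], [599.0, 157.0]] pocket [555.7 110.1]
khaki [ 467.1 -327.7]
orange [ 459.6 -195.3]
green [ 606.5 -157.7]
white [ 600.3 -290.8]
```

Converted, 120 mm / 800 = 0.15, 80 mm / 800 = 0.1.

```bash
cat >> h.py <<'E'
def cloud(f):
    F=192/np.tan(np.radians(float(f["vfov"]))/2); v,u=np.mgrid[:384,:512]; d=f["depth"]
    c=np.stack([(u-f["cx"])/F*d,(v-f["cy"])/F*d,d],-1); W=f["world_from_camera"]
    w=c@W[:3,:3].T+W[:3,3]; w[d<=0]=np.nan; return w
def top(f,xy,h,R=35,tol=6):
    w=cloud(f); m=(abs(w[...,2]-h)<tol)&(np.hypot(w[...,0]-xy[0],w[...,1]-xy[1])<R)
    p=w[m]; (c,rad)=__import__("cv2").minEnclosingCircle(p[:,:2].astype(np.float32))
    return m.sum(),p.mean(0).round(1),np.round(c,1),round(rad,1)
E
python3 - <<'E'
from h import *
for fn,L in [("w2.npz",[("khaki",467,-328,122),("orange",460,-195,98),("green",607,-158,84),("white",600,-291,88),("blue",640,-265,88)]),("scene0.npz",[("khaki",467,-328,122),("orange",460,-195,98),("green",607,-158,84),("white",600,-291,88),("khT",625,-45,127),("whT",640,112,93),("grT",618,258,89),("orT",603,396,103)])]:
    f=dict(np.load(fn))
    for n,x,y,h in L:
        try: print(fn,n,top(f,(x,y),h))
        except Exception as e: print(n,"-")
    w=cloud(f); m=(abs(w[...,2]-32)<4)
    for n,x,y in [("khaki",540,-51),("white",558,118),("green",539,265),("orange",529,417)]:
        k=m&(abs(w[...,0]-x)<45)&(abs(w[...,1]-y)<60); p=w[k]
        if len(p)>20: print(n,len(p),np.percentile(p[:,:2],[1,99],axis=0).round().tolist())
E
```

```text
w2.npz khaki (np.int64(1333), array([ 468.6, -330.5,  119.6]), array([ 469.3, -331.5]), 24.2)
w2.npz orange (np.int64(866), array([ 459.8, -195.7,   95.6]), array([ 460.7, -195.7]), 20.4)
w2.npz green (np.int64(485), array([ 608. , -158.2,   81.6]), array([ 608.9, -157.6]), 19.1)
w2.npz white (np.int64(256), array([ 604.1, -294.7,   85.2]), array([ 605.6, -295. ]), 14.0)
w2.npz blue (np.int64(94), array([ 664.5, -259. ,   84.5]), array([ 640.8, -265.9]), 34.6)
khaki 356 [[512.0, -90.0], [584.0, -5.0]]
white 431 [[525.0, 80.0], [602.0, 161.0]]
scene0.npz khaki (np.int64(237), array([ 466.6, -336.4,  120.2]), array([ 467.8, -336.1]), 25.4)
scene0.npz orange (np.int64(136), array([ 458.3, -200.5,   95.8]), array([ 458.4, -198. ]), 20.7)
scene0.npz green (np.int64(91), array([ 606.7, -162.3,   81.6]), array([ 608.6, -162.2]), 19.8)
scene0.npz white (np.int64(63), array([ 601.6, -300.1,   85.2]), array([ 602.1, -299.2]), 14.1)
scene0.npz khT (np.int64(111), array([625.9, -44.3, 124.8]), array([626.5, -42.4]), 24.8)
scene0.npz whT (np.int64(28), array([638.4, 113. ,  90.1]), array([640.8, 114.6]), 14.3)
scene0.npz grT (np.int64(47), array([618.3, 257.9,  86.7]), array([616.6, 260.7]), 22.6)
scene0.npz orT (np.int64(41), array([605.9, 395.7, 100.3]), array([609. , 396.4]), 20.8)
khaki 66 [[509.0, -91.0], [584.0, -6.0]]
white 70 [[524.0, 76.0], [603.0, 159.0]]
green 58 [[505.0, 214.0], [583.0, 299.0]]
orange 53 [[489.0, 366.0], [573.0, 457.0]]
```

{"api": "drive_effector", "payload": {
  "rows": [
    [[0, 0, 0, -0.0125, 0, 0.05, 1], [0, 0, 0, -0.025, 0, 0.1, 1], [0, 0, 0, -0.035, 0, 0.15, 1], [0, 0, 0, -0.035, 0, 0.15, 1], [0, 0, 0, -0.035, 0, 0.15, 1]]
  ],
  "force": 40
}}

```text
time_s: 2.9
eef_pos: [459.3, -196.4, 182.1]
ee_rot: [0.006, -3.141, -0.001]
contact_force: [-0.2, -0.3, 1.4]
width: 0.998
gripper_force: 0.0
```

```bash
python3 - <<'E'
from station import r
from h import *
f=wrist(r); print(r.get_obs()["eef_pos"],top(f,(460,-196),98)); 
E
```

```text
[ 459.78985686 -197.04267733  183.44445633] (np.int64(1921), array([ 459.5, -195.9,   95.5]), array([ 460.6, -195.7]), 20.6)
```

Converted, 142 mm / 800 = 0.1775, 125 mm / 800 = 0.1563.

{"api": "drive_effector", "payload": {
  "rows": [
    [[0, 0, 0, -0.0006, 0.0013, 0.0563, 1], [0, 0, 0, -0.0006, 0.0013, 0.1125, 1], [0, 0, 0, -0.0006, 0.0013, 0.1563, 1], [0, 0, 0, -0.0006, 0.0013, 0.1775, 1], [0, 0, 0, -0.0006, 0.0013, 0.1775, 1], [0, 0, 0, -0.0006, 0.0013, 0.1775, 1]]
  ],
  "force": 40
}}

```text
time_s: 3.55
eef_pos: [461.0, -197.3, 41.9]
ee_rot: [-0.002, 3.139, -0.002]
contact_force: [0.4, 0.3, 1.1]
width: 1.0
gripper_force: 0.0
```

{"api": "drive_effector", "payload": {
  "rows": [
    [[0, 0, 0, 0, 0, 0, 0], [0, 0, 0, 0, 0, 0, 0], [0, 0, 0, 0, 0, 0, 0], [0, 0, 0, 0, 0, 0, 0], [0, 0, 0, 0, 0, 0, 0], [0, 0, 0, 0, 0, 0, 0], [0, 0, 0, 0, 0, 0, 0], [0, 0, 0, 0, 0, 0, 0]]
  ],
  "force": 40
}}

```text
time_s: 4.35
eef_pos: [460.5, -197.2, 40.6]
ee_rot: [-0.002, 3.14, -0.001]
contact_force: [-0.9, 1.2, 6.0]
width: 0.507
gripper_force: 40.2
```

Converted, -180 mm / 800 = -0.225, -170 mm / 800 = -0.2125.

{"api": "drive_effector", "payload": {
  "rows": [
    [[0, 0, 0, 0, 0, -0.0188, 0], [0, 0, 0, 0, 0, -0.0625, 0], [0, 0, 0, 0, 0, -0.1188, 0], [0, 0, 0, 0, 0, -0.175, 0], [0, 0, 0, 0.0038, 0.025, -0.2125, 0], [0, 0, 0, 0.0075, 0.075, -0.225, 0], [0, 0, 0, 0.0125, 0.1313, -0.225, 0], [0, 0, 0, 0.0188, 0.1875, -0.225, 0]]
  ]
}}

```text
time_s: 5.15
eef_pos: [444.4, -45.9, 220.9]
ee_rot: [0.0, 3.14, -0.0]
contact_force: [0.9, 0.1, -0.6]
width: 0.509
gripper_force: 41.2
```

{"api": "drive_effector", "payload": {
  "rows": [
    [[0, 0, 0, 0, 0.0625, 0, 0], [0, 0, 0, 0, 0.125, 0, 0], [0, 0, 0, 0, 0.1875, 0, 0], [0, 0, 0, 0, 0.25, 0, 0], [0, 0, 0, 0, 0.3125, 0, 0], [0, 0, 0, 0, 0.375, 0, 0], [0, 0, 0, 0, 0.4375, 0, 0], [0, 0, 0, 0, 0.5, 0, 0]]
  ]
}}

```text
time_s: 5.95
eef_pos: [443.6, 355.0, 220.4]
ee_rot: [-0.002, 3.141, 0.001]
contact_force: [0.6, -0.5, -0.8]
width: 0.509
gripper_force: 41.2
```

{"api": "drive_effector", "payload": {
  "rows": [
    [[0, 0, 0, 0, 0.0438, 0, 0], [0, 0, 0, 0, 0.075, 0, 0], [0, 0, 0, 0, 0.075, 0, 0], [0, 0, 0, 0, 0.075, 0, 0]]
  ]
}}

```text
time_s: 6.35
eef_pos: [443.8, 413.0, 219.6]
ee_rot: [0.003, -3.141, 0.001]
contact_force: [-0.2, 0.1, -1.1]
width: 0.504
gripper_force: 41.2
```

```bash
cat >> h.py <<'E'
def pocket(r,n,xy):
    import cv2
    f=wrist(r); cv2.imwrite(f"pics/p_{n}.png",f["color"]); print(r.get_obs()["eef_pos"].round(1),round(float(r.get_obs()["width"]),3))
    w=cloud(f); d=w-[*xy,32]; m=(abs(d[...,2])<4)&(abs(d[...,0])<60)&(abs(d[...,1])<70); p=w[m]
    # front wall corners + side walls: min area rect of rim points up to the divider
    (c,s,a)=cv2.minAreaRect(p[:,:2].astype(np.float32)); print(n,m.sum(),"rect",np.round(c,1),np.round(s,1),round(a,1))
    for x0 in range(-45,50,15):
        k=p[abs(p[:,0]-xy[0]-x0)<7]
        if len(k)>3: print(xy[0]+x0,k[:,1].min().round(1),k[:,1].max().round(1),end=" | ")
    fl=w[(abs(d[...,2]+27)<4)&(abs(d[...,0])<45)&(abs(d[...,1])<45)]
    k=fl; print("\nxmin",p[:,0].min().round(1))
E
python3 - <<'E'
from station import r
from h import *
pocket(r,"orange",(530,413))
E
```

```text
[444.  412.5 219.8] 0.507
orange 55 rect [508.6 458.3] [16.6  7.1] 2.4
500 454.5 461.8 | 515 457.2 460.8 | 
xmin 500.4
```

View pics/p_orange.png

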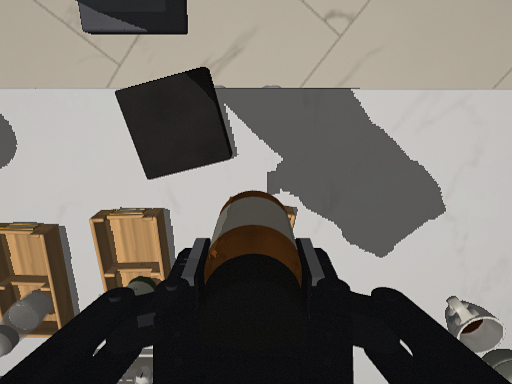

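My own jar hides the orange pocket in this view, so I fit the bin rims from the earlier frames instead.

```bash
python3 - <<'E'
from h import *; import cv2
for fn in ("w1.npz","w2.npz","scene0.npz","side0.npz"):
    f=dict(np.load(fn)); w=cloud(f)
    for n,x,y,a in [("khaki",584,-48,0),("white",600,117,0),("green",580,259,0),("orange",567,405,-.2)]:
        d=w-[x,y,32]; m=(abs(d[...,2])<4)&(abs(d[...,0])<90)&(abs(d[...,1])<65)
        b=cv2.inRange(f["color"],(20,50,80),(160,200,255))>0; hsv=cv2.cvtColor(f["color"],cv2.COLOR_BGR2HSV)
        m&=(hsv[...,0]<25)&(hsv[...,1]>60)
        p=w[m][:,:2].astype(np.float32)
        if len(p)<20: continue
        c,s,ang=cv2.minAreaRect(p); B=cv2.boxPoints((c,s,ang)); e=B[np.argsort(B[:,0])]
        fr,re=e[:2].mean(0),e[2:].mean(0); u=(re-fr)/np.linalg.norm(re-fr)
        print(fn,n,len(p),np.round(c,1),np.round(s,1),"front",fr.round(1),"pocket(front+40)",(fr+40*u).round(1),"yaw",round(float(np.arctan2(u[1],u[0])),3))
E
```

```text
w1.npz white 798 [603.2 120.7] [ 81.1 154.5] front [526.  123.1] pocket(front+40) [566.  121.9] yaw -0.031
w1.npz green 799 [582.5 262.6] [154.   80.1] front [505.5 260.2] pocket(front+40) [545.5 261.4] yaw 0.03
w1.npz orange 814 [571.1 410.3] [ 79.9 154.9] front [494.8 423.7] pocket(front+40) [534.2 416.8] yaw -0.173
w2.npz khaki 623 [591.9 -42.2] [155.6  79.9] front [514.7 -51.7] pocket(front+40) [554.4 -46.8] yaw 0.123
w2.npz white 793 [602.9 119.9] [ 81.9 155.4] front [525.2 121.6] pocket(front+40) [565.2 120.8] yaw -0.022
scene0.npz khaki 155 [589.8 -46. ] [156.1  82. ] front [512.1 -53.3] pocket(front+40) [551.9 -49.6] yaw 0.093
scene0.npz white 107 [601.7 116.3] [ 82.4 154. ] front [524.7 118.4] pocket(front+40) [564.7 117.3] yaw -0.027
scene0.npz green 92 [582.3 257.6] [152.   84.2] front [506.3 255.3] pocket(front+40) [546.3 256.5] yaw 0.03
scene0.npz orange 77 [569.5 405.1] [ 86.6 151.3] front [495.2 419.8] pocket(front+40) [534.5 412. ] yaw -0.195
side0.npz khaki 159 [600.5 -39.9] [136.   88.8] front [533.2 -49.5] pocket(front+40) [572.8 -43.9] yaw 0.141
side0.npz white 205 [602.2 120.6] [ 88.8 155.5] front [524.6 125.1] pocket(front+40) [564.5 122.8] yaw -0.058
side0.npz green 253 [581.7 261.7] [156.6  87. ] front [503.5 258.2] pocket(front+40) [543.5 260. ] yaw 0.045
side0.npz orange 279 [569.3 410.8] [ 83.1 155.8] front [492.5 423.5] pocket(front+40) [531.9 417. ] yaw -0.163
```

Converted, 155 mm / 800 = 0.1938, 150 mm / 800 = 0.1875.

{"api": "drive_effector", "payload": {
  "rows": [
    [[0, 0, 0, -0.0563, 0.0025, 0, 0], [0, 0, 0, -0.1063, 0.005, 0.0125, 0], [0, 0, 0, -0.1125, 0.005, 0.0625, 0], [0, 0, 0, -0.1125, 0.005, 0.1188, 0], [0, 0, 0, -0.1125, 0.005, 0.1625, 0], [0, 0, 0, -0.1125, 0.005, 0.1875, 0], [0, 0, 0, -0.1125, 0.005, 0.1938, 0], [0, 0, 0, -0.1125, 0.005, 0.1938, 0]]
  ]
}}

```text
time_s: 7.2
eef_pos: [534.2, 416.1, 64.8]
ee_rot: [0.0, -3.141, 0.0]
contact_force: [-0.6, -0.2, -1.3]
width: 0.506
gripper_force: 41.2
```

```bash
python3 - <<'E'
from station import r
o=r.get_obs();print(o["eef_pos"],o["ee_rot"])
E
```

```text
[534.2240447  416.07348588  64.76918334] [ 2.30788282e-04 -3.14141658e+00  4.35752980e-04]
```

Converted, 19.5 mm / 800 = 0.0244, 19 mm / 800 = 0.0238.

{"api": "drive_effector", "payload": {
  "rows": [
    [[0, 0, 0, 0, 0, 0.01, 0], [0, 0, 0, 0, 0, 0.0175, 0], [0, 0, 0, 0, 0, 0.0213, 0], [0, 0, 0, 0, 0, 0.0238, 0], [0, 0, 0, 0, 0, 0.0244, 0], [0, 0, 0, 0, 0, 0.0244, 0]]
  ]
}}

```text
time_s: 7.8
eef_pos: [534.2, 417.1, 45.7]
ee_rot: [-0.002, 3.141, 0.0]
contact_force: [-0.6, -1.6, 5.3]
width: 0.506
gripper_force: 41.7
```

Converted, -95 mm / 800 = -0.1188, -50 mm / 800 = -0.0625.

{"api": "drive_effector", "payload": {
  "rows": [
    [[0, 0, 0, 0, 0, 0, 0.7], [0, 0, 0, 0, 0, 0, 1], [0, 0, 0, 0, 0, 0, 1], [0, 0, 0, 0, 0, 0, 1], [0, 0, 0, 0, 0, 0, 1], [0, 0, 0, 0, 0, -0.0125, 1], [0, 0, 0, 0, 0, -0.0625, 1], [0, 0, 0, 0, 0, -0.1188, 1]]
  ]
}}

```text
time_s: 8.6
eef_pos: [533.3, 416.5, 140.0]
ee_rot: [0.002, -3.139, 0.003]
contact_force: [1.1, 0.1, 0.0]
width: 0.996
gripper_force: 0.0
```

{"api": "drive_effector", "payload": {
  "rows": [
    [[0, 0, 0, 0.0188, 0, -0.0563, 1], [0, 0, 0, 0.0375, -0.025, -0.1, 1], [0, 0, 0, 0.0563, -0.0625, -0.1, 1], [0, 0, 0, 0.075, -0.1188, -0.1, 1], [0, 0, 0, 0.075, -0.175, -0.1, 1]]
  ]
}}

```text
time_s: 9.1
eef_pos: [472.7, 276.1, 221.2]
ee_rot: [-0.005, 3.14, 0.001]
contact_force: [1.2, -0.1, -0.3]
width: 0.999
gripper_force: 0.0
```

```bash
python3 - <<'E'
from station import r
from h import *; import cv2
f=wrist(r); np.savez("w3.npz",**f); cv2.imwrite("pics/w3.png",f["color"])
print(r.get_obs()["eef_pos"],top(f,(534,416),103))
E
```

```text
[473.25724961 270.77966342 221.90633383] (np.int64(1279), array([533. , 417.5, 100.5]), array([533.9, 418.6]), 20.8)
```

View pics/w3.png

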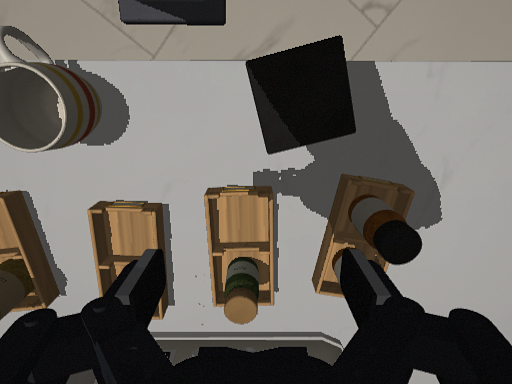

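The orange jar stands upright in its front pocket (cap at 400,242). Next is the khaki jar.

Converted, -400 mm / 800 = -0.5, -350 mm / 800 = -0.4375.

{"api": "drive_effector", "payload": {
  "rows": [
    [[0, 0, 0, 0.0063, -0.0625, 0, 1], [0, 0, 0, 0.0188, -0.125, 0, 1], [0, 0, 0, 0.025, -0.1875, 0, 1], [0, 0, 0, 0.025, -0.25, 0, 1], [0, 0, 0, 0.025, -0.3125, 0, 1], [0, 0, 0, 0.025, -0.375, 0, 1], [0, 0, 0, 0.025, -0.4375, 0, 1], [0, 0, 0, 0.025, -0.5, 0, 1]]
  ]
}}

```text
time_s: 9.95
eef_pos: [454.3, -123.6, 221.0]
ee_rot: [-0.002, 3.14, -0.001]
contact_force: [1.1, -0.3, -0.2]
width: 0.998
gripper_force: 0.0
```

{"api": "drive_effector", "payload": {
  "rows": [
    [[0, 0, 0, -0.0063, -0.0625, 0, 1], [0, 0, 0, -0.0125, -0.125, 0, 1], [0, 0, 0, -0.0175, -0.1875, 0, 1], [0, 0, 0, -0.0175, -0.2375, 0, 1], [0, 0, 0, -0.0175, -0.2575, 0, 1], [0, 0, 0, -0.0175, -0.2575, 0, 1], [0, 0, 0, -0.0175, -0.2575, 0, 1]]
  ]
}}

```text
time_s: 10.65
eef_pos: [469.0, -326.9, 220.2]
ee_rot: [-0.002, 3.141, 0.001]
contact_force: [-0.3, -0.3, 0.6]
width: 1.0
gripper_force: 0.0
```

```bash
python3 - <<'E'
from station import r
from h import *
f=wrist(r); print(r.get_obs()["eef_pos"],top(f,(468,-331),122),top(f,(606,-296),86))
E
```

```text
[ 469.08053387 -326.41054306  220.30504996] (np.int64(2408), array([ 468.5, -331.7,  119.7]), array([ 469.7, -331.5]), 24.1) (np.int64(493), array([ 602.6, -296.1,   84.5]), array([ 604.5, -295.7]), 15.2)
```

Converted, 160 mm / 800 = 0.2, 150 mm / 800 = 0.1875.

{"api": "drive_effector", "payload": {
  "rows": [
    [[0, 0, 0, 0, -0.0063, 0.0375, 1], [0, 0, 0, 0, -0.0063, 0.0938, 1], [0, 0, 0, 0, -0.0063, 0.15, 1], [0, 0, 0, 0, -0.0063, 0.1875, 1], [0, 0, 0, 0, -0.0063, 0.2, 1], [0, 0, 0, 0, -0.0063, 0.2, 1], [0, 0, 0, 0, -0.0063, 0.2, 1]]
  ]
}}

```text
time_s: 11.4
eef_pos: [470.0, -332.5, 62.0]
ee_rot: [-0.003, 3.139, -0.002]
contact_force: [1.2, 0.1, 0.6]
width: 1.002
gripper_force: 0.0
```

{"api": "drive_effector", "payload": {
  "rows": [
    [[0, 0, 0, 0, 0, 0, 0], [0, 0, 0, 0, 0, 0, 0], [0, 0, 0, 0, 0, 0, 0], [0, 0, 0, 0, 0, 0, 0], [0, 0, 0, 0, 0, 0, 0], [0, 0, 0, 0, 0, 0, 0], [0, 0, 0, 0, 0, 0, 0]]
  ],
  "force": 40
}}

```text
time_s: 12.1
eef_pos: [469.7, -333.0, 61.5]
ee_rot: [-0.002, 3.139, -0.002]
contact_force: [-0.2, 1.4, 6.2]
width: 0.596
gripper_force: 39.0
```

Converted, 195 mm / 800 = 0.2438, 150 mm / 800 = 0.1875.

{"api": "drive_effector", "payload": {
  "rows": [
    [[0, 0, 0, 0, 0, -0.0188, 0], [0, 0, 0, 0, 0, -0.0625, 0], [0, 0, 0, 0, 0, -0.1188, 0], [0, 0, 0, 0, 0.025, -0.1625, 0], [0, 0, 0, -0.0125, 0.075, -0.175, 0], [0, 0, 0, -0.0313, 0.1313, -0.175, 0], [0, 0, 0, -0.05, 0.1875, -0.175, 0], [0, 0, 0, -0.0688, 0.2438, -0.175, 0]]
  ]
}}

```text
time_s: 12.9
eef_pos: [524.0, -135.9, 201.2]
ee_rot: [-0.001, 3.14, -0.001]
contact_force: [0.9, -1.7, -1.2]
width: 0.6
gripper_force: 40.4
```

{"api": "drive_effector", "payload": {
  "rows": [
    [[0, 0, 0, -0.0188, 0.0563, 0, 0], [0, 0, 0, -0.0369, 0.1, 0, 0], [0, 0, 0, -0.0369, 0.1131, 0.025, 0], [0, 0, 0, -0.0369, 0.1131, 0.075, 0], [0, 0, 0, -0.0369, 0.1131, 0.1188, 0], [0, 0, 0, -0.0369, 0.1131, 0.1438, 0], [0, 0, 0, -0.0369, 0.1131, 0.1525, 0], [0, 0, 0, -0.0369, 0.1131, 0.1525, 0]]
  ]
}}

```text
time_s: 13.7
eef_pos: [552.9, -47.0, 78.0]
ee_rot: [0.002, -3.141, -0.0]
contact_force: [0.3, 0.4, -1.1]
width: 0.599
gripper_force: 40.4
```

```bash
python3 -c "
from station import r
print(r.get_obs()['eef_pos'])"
```

```text
[552.90197624 -46.97641763  77.97153974]
```

Converted, 13.5 mm / 800 = 0.0169, 12.5 mm / 800 = 0.0156.

{"api": "drive_effector", "payload": {
  "rows": [
    [[0, 0, 0, 0, 0, 0.0063, 0], [0, 0, 0, 0, 0, 0.0113, 0], [0, 0, 0, 0, 0, 0.0138, 0], [0, 0, 0, 0, 0, 0.0156, 0], [0, 0, 0, 0, 0, 0.0169, 0], [0, 0, 0, 0, 0, 0.0169, 0]]
  ]
}}

```text
time_s: 14.3
eef_pos: [553.9, -46.9, 66.4]
ee_rot: [-0.002, 3.139, -0.0]
contact_force: [-3.8, 0.8, 10.5]
width: 0.596
gripper_force: 41.6
```

Converted, -95 mm / 800 = -0.1188, -50 mm / 800 = -0.0625.

{"api": "drive_effector", "payload": {
  "rows": [
    [[0, 0, 0, 0, 0, 0, 0.8], [0, 0, 0, 0, 0, 0, 1], [0, 0, 0, 0, 0, 0, 1], [0, 0, 0, 0, 0, 0, 1], [0, 0, 0, 0, 0, 0, 1], [0, 0, 0, 0, 0, -0.0125, 1], [0, 0, 0, 0, 0, -0.0625, 1], [0, 0, 0, 0, 0, -0.1188, 1]]
  ]
}}

```text
time_s: 15.1
eef_pos: [552.2, -46.8, 159.8]
ee_rot: [0.002, -3.139, -0.0]
contact_force: [0.2, -0.2, -0.6]
width: 1.001
gripper_force: 0.0
```

{"api": "drive_effector", "payload": {
  "rows": [
    [[0, 0, 0, 0, 0, -0.0563, 1], [0, 0, 0, 0, -0.0563, -0.075, 1], [0, 0, 0, -0.0188, -0.1063, -0.075, 1], [0, 0, 0, -0.0663, -0.1375, -0.075, 1], [0, 0, 0, -0.0663, -0.1375, -0.075, 1], [0, 0, 0, -0.0663, -0.1375, -0.075, 1]]
  ]
}}

```text
time_s: 15.7
eef_pos: [606.5, -157.5, 218.4]
ee_rot: [0.0, -3.14, -0.001]
contact_force: [0.2, 0.4, -0.2]
width: 1.0
gripper_force: 0.0
```

```bash
python3 - <<'E'
from station import r
from h import *; import cv2
f=wrist(r); np.savez("w4.npz",**f); cv2.imwrite("pics/w4.png",f["color"])
print(r.get_obs()["eef_pos"],top(f,(607,-158),84),top(f,(554,-47),127))
E
```

```text
[ 606.06461256 -156.81983384  219.33995605] (np.int64(1134), array([ 608.9, -158. ,   81.6]), array([ 609.6, -158. ]), 18.5) (np.int64(3120), array([553.1, -47.6, 124.7]), array([553.8, -46.5]), 24.1)
```

View pics/w4.png

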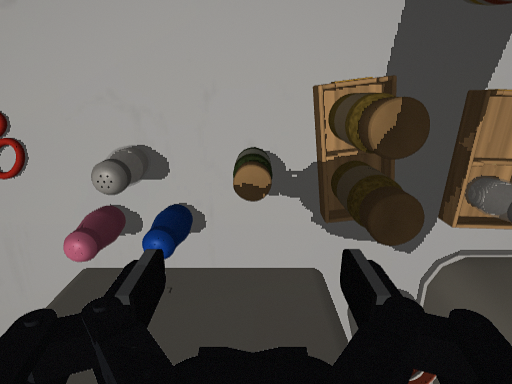

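The khaki jar is standing in its pocket (cap at 397,127). The green jar's cap is at (252,180).

Converted, 185 mm / 800 = 0.2313, 170 mm / 800 = 0.2125.

{"api": "drive_effector", "payload": {
  "rows": [
    [[0, 0, 0, -0.0038, -0.0006, 0.05, 1], [0, 0, 0, -0.0038, -0.0006, 0.11, 1], [0, 0, 0, -0.0038, -0.0006, 0.1688, 1], [0, 0, 0, -0.0038, -0.0006, 0.2125, 1], [0, 0, 0, -0.0038, -0.0006, 0.2313, 1], [0, 0, 0, -0.0038, -0.0006, 0.2313, 1], [0, 0, 0, -0.0038, -0.0006, 0.2313, 1]]
  ]
}}

```text
time_s: 16.45
eef_pos: [610.1, -157.3, 36.9]
ee_rot: [-0.003, 3.139, -0.001]
contact_force: [0.9, -0.2, 0.1]
width: 0.996
gripper_force: 0.0
```

{"api": "drive_effector", "payload": {
  "rows": [
    [[0, 0, 0, 0, 0, 0, 0], [0, 0, 0, 0, 0, 0, 0], [0, 0, 0, 0, 0, 0, 0], [0, 0, 0, 0, 0, 0, 0], [0, 0, 0, 0, 0, 0, 0], [0, 0, 0, 0, 0, 0, 0], [0, 0, 0, 0, 0, 0, 0], [0, 0, 0, 0, 0, 0, 0]]
  ],
  "force": 40
}}

```text
time_s: 17.25
eef_pos: [609.8, -157.6, 35.6]
ee_rot: [-0.002, 3.14, -0.001]
contact_force: [-1.5, 0.8, 6.5]
width: 0.452
gripper_force: 40.5
```

Converted, -170 mm / 800 = -0.2125, 150 mm / 800 = 0.1875.

{"api": "drive_effector", "payload": {
  "rows": [
    [[0, 0, 0, 0, 0, -0.0188, 0], [0, 0, 0, 0, 0, -0.0625, 0], [0, 0, 0, 0, 0, -0.1188, 0], [0, 0, 0, 0.0063, 0, -0.175, 0], [0, 0, 0, 0.0188, 0.025, -0.2125, 0], [0, 0, 0, 0.0375, 0.075, -0.2125, 0], [0, 0, 0, 0.0563, 0.1313, -0.2125, 0], [0, 0, 0, 0.075, 0.1875, -0.2125, 0]]
  ]
}}

```text
time_s: 18.05
eef_pos: [548.3, -6.4, 205.4]
ee_rot: [-0.0, 3.141, 0.0]
contact_force: [1.1, 0.5, -0.7]
width: 0.454
gripper_force: 40.8
```

{"api": "drive_effector", "payload": {
  "rows": [
    [[0, 0, 0, 0.005, 0.0625, 0, 0], [0, 0, 0, 0.005, 0.125, 0, 0], [0, 0, 0, 0.005, 0.1875, 0, 0], [0, 0, 0, 0.005, 0.25, 0, 0], [0, 0, 0, 0.005, 0.3, 0, 0], [0, 0, 0, 0.005, 0.3313, 0.0188, 0], [0, 0, 0, 0.005, 0.3356, 0.0625, 0], [0, 0, 0, 0.005, 0.3356, 0.1125, 0]]
  ]
}}

```text
time_s: 18.85
eef_pos: [545.1, 262.8, 115.1]
ee_rot: [-0.005, 3.139, 0.002]
contact_force: [0.5, 0.2, -1.3]
width: 0.459
gripper_force: 40.8
```

{"api": "drive_effector", "payload": {
  "rows": [
    [[0, 0, 0, 0, 0, 0.0438, 0], [0, 0, 0, 0, 0, 0.0688, 0], [0, 0, 0, 0, 0, 0.0775, 0], [0, 0, 0, 0, 0, 0.0775, 0]]
  ]
}}

```text
time_s: 19.25
eef_pos: [544.5, 260.9, 52.3]
ee_rot: [0.002, -3.141, 0.001]
contact_force: [-0.5, -1.1, -2.1]
width: 0.458
gripper_force: 40.8
```

```bash
python3 -c "
from station import r
print(r.get_obs()['eef_pos'])"
```

```text
[544.50272426 260.89628873  52.27428573]
```

Now 18 mm above the grasp height, so 13 mm remains to the pocket floor.

Converted, 13.3 mm / 800 = 0.0166, 12.5 mm / 800 = 0.0156.

{"api": "drive_effector", "payload": {
  "rows": [
    [[0, 0, 0, 0, 0, 0.0063, 0], [0, 0, 0, 0, 0, 0.0113, 0], [0, 0, 0, 0, 0, 0.0138, 0], [0, 0, 0, 0, 0, 0.0156, 0], [0, 0, 0, 0, 0, 0.0166, 0], [0, 0, 0, 0, 0, 0.0166, 0]]
  ]
}}

```text
time_s: 19.85
eef_pos: [545.2, 261.2, 40.6]
ee_rot: [-0.002, 3.14, 0.001]
contact_force: [-2.9, -1.9, 7.5]
width: 0.454
gripper_force: 41.7
```

Converted, -95 mm / 800 = -0.1188, -50 mm / 800 = -0.0625.

{"api": "drive_effector", "payload": {
  "rows": [
    [[0, 0, 0, 0, 0, 0, 0.7], [0, 0, 0, 0, 0, 0, 1], [0, 0, 0, 0, 0, 0, 1], [0, 0, 0, 0, 0, 0, 1], [0, 0, 0, 0, 0, 0, 1], [0, 0, 0, 0, 0, -0.0125, 1], [0, 0, 0, 0, 0, -0.0625, 1], [0, 0, 0, 0, 0, -0.1188, 1]]
  ]
}}

```text
time_s: 20.65
eef_pos: [543.9, 260.6, 134.4]
ee_rot: [0.002, -3.139, 0.002]
contact_force: [0.9, 0.3, 0.2]
width: 0.994
gripper_force: 0.0
```

{"api": "drive_effector", "payload": {
  "rows": [
    [[0, 0, 0, 0, 0, -0.0563, 1], [0, 0, 0, 0.025, -0.0125, -0.1, 1], [0, 0, 0, 0.0563, -0.05, -0.1, 1], [0, 0, 0, 0.0563, -0.1125, -0.1, 1], [0, 0, 0, 0.0563, -0.175, -0.1, 1], [0, 0, 0, 0.05, -0.2375, -0.1, 1], [0, 0, 0, 0.0375, -0.3, -0.1, 1], [0, 0, 0, 0.025, -0.3625, -0.1, 1]]
  ]
}}

```text
time_s: 21.45
eef_pos: [524.5, -28.7, 215.3]
ee_rot: [-0.002, 3.14, -0.0]
contact_force: [1.2, 1.1, 0.2]
width: 0.999
gripper_force: 0.0
```

{"api": "drive_effector", "payload": {
  "rows": [
    [[0, 0, 0, -0.0125, -0.0625, 0, 1], [0, 0, 0, -0.025, -0.125, 0, 1], [0, 0, 0, -0.0375, -0.1875, 0, 1], [0, 0, 0, -0.05, -0.25, 0, 1], [0, 0, 0, -0.075, -0.3, 0, 1], [0, 0, 0, -0.0975, -0.3338, 0, 1], [0, 0, 0, -0.0975, -0.3338, 0, 1], [0, 0, 0, -0.0975, -0.3338, 0, 1]]
  ]
}}

```text
time_s: 22.25
eef_pos: [602.9, -294.1, 213.7]
ee_rot: [0.0, -3.141, -0.001]
contact_force: [0.4, -0.5, -0.5]
width: 1.002
gripper_force: 0.0
```

```bash
python3 - <<'E'
from station import r
from h import *; import cv2
f=wrist(r); np.savez("w5.npz",**f)
print(r.get_obs()["eef_pos"],top(f,(604,-296),86,25,7))
w=cloud(f); h=cv2.cvtColor(f["color"],cv2.COLOR_BGR2HSV)
for n,a,b in(("blue",105,130),("pink",160,178)):
    m=(h[...,0]>a)&(h[...,0]<b)&(h[...,1]>110)&(w[...,2]>15)&(w[...,2]<95); p=w[m]; print(n,m.sum(),np.percentile(p,[2,98],axis=0).round())
E
```

```text
[ 602.80488857 -293.36558183  214.3365718 ] (np.int64(796), array([ 604.4, -295.9,   84.3]), array([ 605.7, -295.7]), 15.7)
blue 2045 [[ 443. -502.   17.]
 [ 685. -239.   87.]]
pink 1562 [[ 660. -353.   20.]
 [ 688. -319.   87.]]
```

Converted, 162 mm / 800 = 0.2025, 155 mm / 800 = 0.1938.

{"api": "drive_effector", "payload": {
  "rows": [
    [[0, 0, 0, -0.0038, -0.0025, 0.05, 1], [0, 0, 0, -0.0038, -0.0025, 0.1063, 1], [0, 0, 0, -0.0038, -0.0025, 0.1625, 1], [0, 0, 0, -0.0038, -0.0025, 0.1938, 1], [0, 0, 0, -0.0038, -0.0025, 0.2025, 1], [0, 0, 0, -0.0038, -0.0025, 0.2025, 1], [0, 0, 0, -0.0038, -0.0025, 0.2025, 1]]
  ]
}}

```text
time_s: 23.0
eef_pos: [606.9, -295.6, 54.8]
ee_rot: [-0.003, 3.139, -0.002]
contact_force: [0.4, 0.7, 0.7]
width: 1.002
gripper_force: 0.0
```

{"api": "drive_effector", "payload": {
  "rows": [
    [[0, 0, 0, 0, 0, 0, 0], [0, 0, 0, 0, 0, 0, 0], [0, 0, 0, 0, 0, 0, 0], [0, 0, 0, 0, 0, 0, 0], [0, 0, 0, 0, 0, 0, 0], [0, 0, 0, 0, 0, 0, 0], [0, 0, 0, 0, 0, 0, 0], [0, 0, 0, 0, 0, 0, 0]]
  ],
  "force": 40
}}

```text
time_s: 23.8
eef_pos: [606.3, -296.1, 52.9]
ee_rot: [-0.002, 3.14, -0.002]
contact_force: [-1.2, -1.2, 5.4]
width: 0.387
gripper_force: 39.0
```

The rows are not in the units I measure in: shifts go in shares of 800 mm and turns go in shares of pi rad. I convert before sending: -170 mm / 800 = -0.2125, 150 mm / 800 = 0.1875.

{"api": "drive_effector", "payload": {
  "rows": [
    [[0, 0, 0, 0, 0, -0.0188, 0], [0, 0, 0, 0, 0, -0.0625, 0], [0, 0, 0, 0, 0, -0.1188, 0], [0, 0, 0, 0.0063, 0, -0.175, 0], [0, 0, 0, 0.0188, 0.025, -0.2125, 0], [0, 0, 0, 0.0313, 0.075, -0.2125, 0], [0, 0, 0, 0.0438, 0.1313, -0.2125, 0], [0, 0, 0, 0.0506, 0.1875, -0.2125, 0]]
  ]
}}

```text
time_s: 24.6
eef_pos: [564.4, -144.4, 222.9]
ee_rot: [-0.0, 3.141, 0.0]
contact_force: [2.4, -0.5, -0.2]
width: 0.387
gripper_force: 38.4
```

{"api": "drive_effector", "payload": {
  "rows": [
    [[0, 0, 0, 0, 0.0625, 0, 0], [0, 0, 0, 0, 0.125, 0, 0], [0, 0, 0, 0, 0.1875, 0, 0], [0, 0, 0, 0, 0.25, 0, 0], [0, 0, 0, 0, 0.3, 0, 0], [0, 0, 0, 0, 0.3313, 0.0188, 0], [0, 0, 0, 0, 0.3338, 0.0625, 0], [0, 0, 0, 0, 0.3338, 0.1125, 0]]
  ]
}}

```text
time_s: 25.4
eef_pos: [565.4, 122.8, 132.7]
ee_rot: [-0.005, 3.139, 0.001]
contact_force: [0.5, -0.5, -1.9]
width: 0.386
gripper_force: 38.4
```

{"api": "drive_effector", "payload": {
  "rows": [
    [[0, 0, 0, 0, 0, 0.0438, 0], [0, 0, 0, 0, 0, 0.0688, 0], [0, 0, 0, 0, 0, 0.0775, 0], [0, 0, 0, 0, 0, 0.0775, 0]]
  ]
}}

```text
time_s: 25.8
eef_pos: [564.6, 121.2, 69.9]
ee_rot: [0.002, -3.14, 0.0]
contact_force: [-0.5, 0.4, -0.3]
width: 0.384
gripper_force: 38.4
```

```bash
python3 -c "
from station import r
print(r.get_obs()['eef_pos'])"
```

```text
[564.63347206 121.23238628  69.89743603]
```

Converted, 13.3 mm / 800 = 0.0166, 12.5 mm / 800 = 0.0156.

{"api": "drive_effector", "payload": {
  "rows": [
    [[0, 0, 0, 0, 0, 0.0063, 0], [0, 0, 0, 0, 0, 0.0113, 0], [0, 0, 0, 0, 0, 0.0138, 0], [0, 0, 0, 0, 0, 0.0156, 0], [0, 0, 0, 0, 0, 0.0166, 0], [0, 0, 0, 0, 0, 0.0166, 0]]
  ]
}}

```text
time_s: 26.4
eef_pos: [565.4, 121.4, 57.9]
ee_rot: [-0.002, 3.14, 0.001]
contact_force: [-1.0, -0.5, 5.7]
width: 0.389
gripper_force: 39.8
```

Converted, -95 mm / 800 = -0.1188, -50 mm / 800 = -0.0625.

{"api": "drive_effector", "payload": {
  "rows": [
    [[0, 0, 0, 0, 0, 0, 0.6], [0, 0, 0, 0, 0, 0, 1], [0, 0, 0, 0, 0, 0, 1], [0, 0, 0, 0, 0, 0, 1], [0, 0, 0, 0, 0, 0, 1], [0, 0, 0, 0, 0, -0.0125, 1], [0, 0, 0, 0, 0, -0.0625, 1], [0, 0, 0, 0, 0, -0.1188, 1]]
  ]
}}

```text
time_s: 27.2
eef_pos: [564.0, 121.1, 152.2]
ee_rot: [0.002, -3.139, 0.001]
contact_force: [0.6, 0.2, 0.4]
width: 0.997
gripper_force: 0.0
```

{"api": "drive_effector", "payload": {
  "rows": [
    [[0, 0, 0, 0, 0, -0.0563, 1], [0, 0, 0, 0.0375, 0.025, -0.1, 1], [0, 0, 0, 0.075, 0.0625, -0.1125, 1], [0, 0, 0, 0.1, 0.0875, -0.125, 1], [0, 0, 0, 0.1, 0.0875, -0.125, 1], [0, 0, 0, 0.1, 0.0875, -0.125, 1]]
  ]
}}

```text
time_s: 27.8
eef_pos: [484.8, 191.5, 252.6]
ee_rot: [-0.004, 3.14, 0.001]
contact_force: [0.4, -0.3, -0.6]
width: 1.001
gripper_force: 0.0
```

```bash
python3 - <<'E'
from station import r
from h import *; import cv2
f=wrist(r); g=r.grab_frame("scene")
print(top(f,(565,121),92),top(f,(545,261),89),top(f,(534,417),103),top(f,(554,-47),127))
cv2.imwrite("pics/end.png",np.vstack([cv2.resize(f["color"],(800,600))[:600:2,::2],cv2.resize(g["color"][100:250,120:320],(400,300))]))
E
```

```text
(np.int64(455), array([563.6, 123.2,  89.8]), array([565. , 122.7]), 14.9) (np.int64(815), array([543.9, 260.3,  86.5]), array([544.6, 261. ]), 18.8) (np.int64(1119), array([532.9, 416.7, 100.6]), array([533.7, 418.5]), 21.0) (np.int64(1375), array([553.3, -40.5, 124.4]), array([554.5, -44.9]), 24.5)
```

View pics/end.png

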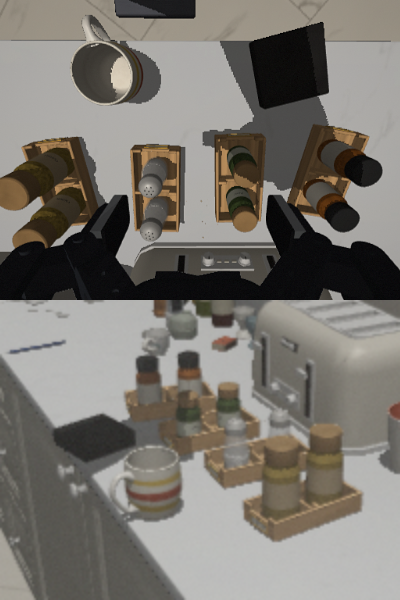

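All four stand upright in the front pockets beside their twins, and the mug and coasters have not moved.

```bash
python3 -c "
from station import r
print(r.finish_job())"
```

```text
the job is handed in; nothing more can be done
None
```

The three jars and the salt shaker are each standing upright in the front pocket beside their twin, the mug and coasters were left alone, and the job was handed in at about 28 s.

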